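# Reset the tripped tray sealer

### The job

The tray sealer has tripped. Turn the black latch knob on its sloping steel hatch a quarter turn clockwise so that the hatch comes free, let go and let it spring up fully open, then flip the red breaker lever inside the bay from the left all the way over to the right. Leave the hatch open, and do not shift the carton, the jar or the cup standing beside the machine.

Things in the scene. Friction and masses are not known exactly. Their poses are not given: they have to be found in the camera images.
- sealer: White tray sealer, fixed, 340 deep x 380 wide, 193 mm high (film roll at the back to 261). Origin on the table; x points from front to back, y to its left as seen from the robot, z up. Front upright at x = -100 mm to z = 100 mm; then a face slopes up and back at 25 degrees from horizontal to x = 99, z = 193 mm; flat top to x = 240 mm.
- bay (a point): Centre of the mouth of the open bay under the hatch, in the sloping face. x up the slope, y to the sealer's left, z out of the slope (25 degrees from vertical, leaning to the robot). Bay: 240 mm along y, 162 mm along x, 68 mm deep. In it only the breaker and, in the two upper floor corners, terminal blocks 23 mm high that start 50 mm off the middle line.
- hatch (a joint): Opening (rad) of the steel hatch, 195 x 270 x 8 mm, hinged along its upper edge. 0 = shut, 1.8 = its stop, fully open (standing up nearly upright). The cam holds it shut until the latch is turned beyond about 1.0 rad; then a gas strut lifts it by itself (2 to 3 N at the knob). Let go and back straight out: it rises to its stop in about 3 s and stays.
- hatch_edge (a point): Middle of the lower, free edge of the hatch, on its outer face, 200 mm from the hinge. Its z axis points out of the hatch, x from the free edge towards the hinge.
- latch (a joint): Angle (rad) of the latch knob, growing clockwise as seen from outside: 0 = locked (bar across the hatch, along the sealer's y), 1.57 = end stop after a quarter turn (bar points up the slope). Starts at 0 to 0.12. Takes 0.06 N m and stays where it is left.
- knob_grip (a point): Middle of the knob's black bar, on its turning axis, 28 mm above the hatch face. z = turning axis, out of the hatch (25 degrees from vertical while shut, leaning to the robot). Bar 52 long (x) x 14 wide (y: grip across this), reaching from 5 to 40 mm above the hatch; under it a disc, 44 mm diameter, 5 high. On the hatch's middle line, 50 mm from its free edge.
- breaker (a joint): Angle (rad) of the red breaker lever: 0 = tripped, leaning 0.5 rad to the sealer's left (+y); 1.0 = on, its stop, leaning 0.5 rad to the right (-y). Starts at 0 to 0.12. Takes about 1.5 N sideways at the ball and stays where it is left.
- lever_tip (a point): Centre of the red ball (18 mm) on the breaker lever (10 mm rod), 45 mm from its pivot; the pivot's axis runs up the slope, on the sealer's middle line, 12 mm above the bay floor, 56 mm below the slope, 14 mm down-slope of bay. At either end the ball is 17 mm below the slope and 22 mm off the middle. Base block 36 x 70 (y) x 14 mm high. Hidden until the hatch opens.
- carton: Closed white meal carton, 104 x 154 x 52 mm, on the table to the left of the sealer. Origin under its centre. Bystander.
- spice_jar: Amber glass jar with red cap, 64 mm diameter, 100 mm high, on the table to the right of the sealer. Origin under its centre. Bystander.
- steel_cup: Open steel cup, 80 mm diameter, 80 mm high, on the table to the right of the sealer. Origin under its centre. Bystander.

How it is judged:
By the outcome, as a careful person would: the job done as asked, in the order asked, and still so for the second after the job is handed in, with the robot touching nothing.
It also fails if it takes over 51 s, if anything falls off the work surface, if the arm or the gripper's body presses on something with over 40 N, if the wrist force passes 120 N, or if a joint passes its speed limit or range.

### The arm

A 6-joint arm with a two-finger parallel gripper is mounted at the origin on the work surface. World frame = base frame: x ahead of the robot, y to its left, z up, the work surface at z = 0. Lengths are in m, angles in degrees, forces in N, time in s.
With the tool pointing down it reaches from about 0.3 to 0.75 m from the base axis. Payload 8.5 kg.
Tool frame: the origin (TCP) lies at the very end of the fingers, on their centre line; the grasp point (between the pads) lies 19 mm behind it; z points along the fingers, y is the line along which they close (so a half turn about z gives the same grasp; the last joint's range is limited). The gripper opens to 85 mm and grips with 20 to 120 N. Pads are 22 mm wide; open, the fingers measure 114 mm over their backs; the gripper's body (76 mm by 85 mm) begins 54 mm behind the grasp point. The pads swing forward as they close: fully open they stand 13 mm farther back than shut.
Start: joints at [52.981, 21.807, 74.336, -0, 83.858, -12.336], TCP at [0.23, 0.5, 0.231] pointing down, gripper open.
Joint ranges: [-178.18, 178.18], [-50.72, 133.34], [12.68, 142.11], [-81.47, 261.47], [9.98, 163.14], [-165.26, 165.26]. Speed limits (degrees/s): [136.94, 136.94, 180, 180, 180, 180].

### API

Orientations are given as a 3x3 rotation matrix whose columns are the frame's x, y, z axes.
In Python, from rig import observe, cams, ticket gives the robot as it stands.
- The arm moves only by the tool move_arm, never from a script. Its arguments are lists of equal length, an entry for each row: "jaw": the finger opening in cm, from 0 to 8.54; "dp": the shift along the tool's x, y, z in cm, a list of three; "turn": the turn, a rotation vector about the tool's x, y, z in rad, a list of three. In form: {"jaw": [jaw, ...], "dp": [[tx, ty, tz], ...], "turn": [[wx, wy, wz], ...]}. A call has 1 to 12 rows; each row shifts and turns the commanded pose from where the row before left it, along the tool's axes as they then stand; what a row does not reach is not made up. A row lasts 1/12 s, in which the tool goes at most 41.7 mm and 7.16 degrees, less where a joint would pass 70% of its speed; a pose out of reach is approached as far as the arm can. A call is refused whole if a number of a shift passes 4.17 or a number of a turn 0.125, either way. A call with a gripper value outside its range is refused whole. The fingers move at their own pace and stop on an object; "force" is the grip in N (left out, the last holds). Time passes only in rows, so rows that do not move let the fingers close. It gives the time, the measured TCP pose, the force, the opening and the grip force at its end, in the units of the state.
- observe(): the state, without advancing time (a new reading comes with each control period).
- cams.get_image(name): name is "scene" or "top" or "wrist"; returns (picture, depth): 400x640x3 uint8, red, green, blue; 400x640 float32, m along the optical axis (not along the pixel's ray), 0 where there is no reading.
- cams.calibration(name): a dict with "vertical_fov" (degrees; the focal length in pixels is half the picture's height over the tangent of half this angle, whatever the lens; pixels are square), "cx", "cy" (the principal point, pixels), "view" (4x4, takes a point from world to camera coordinates); the wrist camera has in their place "tool_from_camera" (4x4, takes a point from camera to tool coordinates, whose origin is the TCP and whose axes are the flange's). Camera axes: x right, y up, looking along -z (the intrinsics and any distortion apply to the point x, -y, -z); pixel columns grow to the right and rows downward; lengths in m; the calibration is good to about 2 mm. A picture is of the moment at which its call begins: read the wrist's pose just before it. calibration takes no time and is no camera call.
- ticket.close_job(): hands the job in; it is judged then, once.
Trained networks look in the newest picture that a camera, given by its name, has taken for a name from the list of things; names that differ only in an ending like _2 or _b are one class to them, and where a whole thing is asked for, a point or a joint stands for the part that bears it (a point fixed in the world has none). Each returns a list of dicts, best first, with "p" (0 to 1); they miss things now and then, are a little off and sometimes report something else, mostly with a low value. They report only what shows in the picture. A call takes as long as a camera call.
- cams.spot_in(camera, query): "box" ([centre column, centre row, width, height] as shares, 0 to 1, of the picture: columns of its width, rows of its height, round what is visible of it).
- cams.outline_of(camera, query): "mask" (400x640 bool, what is visible of it) and "box" ([centre column, centre row, width, height] as shares, 0 to 1, of the picture: columns of its width, rows of its height, round what is visible of it).
- cams.mark_of(camera, query): "location" ([column, row] as shares, 0 to 1, of the picture: columns of its width, rows of its height: a listed point, or the origin of a listed thing).
The state is a dict: "time_s": time; "q": joint angles; "qvel": joint speeds; "joint_efforts": joint torques, N m; "position": TCP position; "tool_rot": TCP orientation; "ft_force": force on the tool from outside, world axes, zero at the start; "wrist_torque": the same for the moment, N m; "grip_width": finger opening in m; "gripper_force": force on a finger pad.
Only numpy, scipy, OpenCV 4.12 (cv2) and the standard library are available. Lean on these libraries where they do the work, as an engineer would, in place of code of your own. Each camera call takes 0.05 s, during which the arm holds its last target. There are 200 camera calls.

## Working session

There is one attempt and no reset: what is moved stays moved. The work goes in short steps, Python scripts to look and compute and a tool call to move; the robot and the scene stay as the last step left them, time stands still between calls to the robot, and variables do not carry over. Pictures are saved under pics/ and viewed, at most 10 in all, crops included, and the job is handed in when it is done.

Besides the shell and the picture viewer there is one more tool, called by a JSON object that holds its "fn" and its "kwargs". move_arm: Moves the arm, as the interface text tells. Its arguments: {"type":"object","properties":{"jaw":{"type":"array","items":{"type":"number"}},"dp":{"type":"array","items":{"type":"array","items":{"type":"number"}}},"turn":{"type":"array","items":{"type":"array","items":{"type":"number"}}},"force":{"type":"number"}},"required":["jaw","dp","turn"]}

```bash
mkdir -p pics
cat > h.py <<'E'
import numpy as np, cv2
from rig import observe, cams, ticket
def pix2world(cam, col, row, depth):
    c=cams.calibration(cam); f=200/np.tan(np.radians(c["vertical_fov"])/2)
    p=np.array([(col-c["cx"])/f*depth, -(row-c["cy"])/f*depth, -depth,1])
    if "view" in c: return (np.linalg.inv(np.array(c["view"]))@p)[:3]
    s=observe(); q=np.array(c["tool_from_camera"])@p
    return np.array(s["tool_rot"])@q[:3]+np.array(s["position"])
def dmed(d,c,r,k=2):
    w=d[int(r)-k:int(r)+k+1,int(c)-k:int(c)+k+1]; w=w[w>0]; return np.median(w) if len(w) else 0
E
python3 - <<'E'
from h import *
np.set_printoptions(precision=4,suppress=True)
print({k:v for k,v in observe().items() if k in("time_s","position","tool_rot","ft_force")})
for cam in("scene","top"):
    c=cams.calibration(cam);print(cam,{k:c[k] for k in c})
    im,d=cams.get_image(cam); cv2.imwrite(f"pics/{cam}0.png",im[:,:,::-1])
    for q in("sealer","bay","hatch_edge","knob_grip","carton","spice_jar","steel_cup"):
        for r in cams.mark_of(cam,q)[:1]:
            u=r["location"][0]*640;v=r["location"][1]*400
            dd=dmed(d,u,v); print(q,round(r["p"],2),round(u),round(v),dd,pix2world(cam,u,v,dd))
E
```

```text
{'time_s': 0.0, 'position': array([0.2295, 0.4995, 0.2307]), 'tool_rot': array([[-0.9086,  0.4176, -0.0009],
       [ 0.4176,  0.9086, -0.0012],
       [ 0.0004, -0.0015, -1.    ]]), 'ft_force': array([ 0.1296,  0.2095, -0.1846])}
scene {'vertical_fov': 51.028459468125604, 'cx': 322.6852618752722, 'cy': 194.55105179406073, 'view': array([[ 0.9633,  0.2682, -0.012 , -0.5507],
       [-0.2279,  0.8406,  0.4915,  0.0436],
       [ 0.1419, -0.4707,  0.8708, -1.1906],
       [ 0.    ,  0.    ,  0.    ,  1.    ]])}
sealer 0.6 347 269 0.8784873 [ 0.6696 -0.1527  0.1668]
hatch_edge 0.61 303 236 1.0968992 [ 0.5294 -0.038   0.0008]
knob_grip 0.74 320 235 0.91622466 [ 0.5937 -0.0937  0.1677]
carton 0.89 370 164 1.1427381 [0.6512 0.1935 0.0535]
spice_jar 0.62 302 367 0.84583306 [ 0.6279 -0.3554  0.1015]
steel_cup 0.57 247 361 0.9426931 [ 0.4979 -0.3658  0.0058]
top {'vertical_fov': 48.469166478389624, 'cx': 322.02544465430066, 'cy': 199.68226776255665, 'view': array([[-0.0075, -0.9996, -0.0275,  0.0513],
       [ 0.9976, -0.0094,  0.0686, -0.6159],
       [-0.0688, -0.027 ,  0.9973, -1.1511],
       [ 0.    ,  0.    ,  0.    ,  1.    ]])}
sealer 0.92 374 184 1.0447731 [ 0.6442 -0.0797  0.1489]
hatch_edge 0.91 373 221 1.1844428 [ 0.5594 -0.0898  0.0027]
knob_grip 0.7 379 199 1.047599 [ 0.6082 -0.0907  0.1433]
carton 0.56 257 191 1.1514204 [0.6376 0.2145 0.0494]
spice_jar 0.88 469 195 1.116844 [ 0.6217 -0.3248  0.0684]
steel_cup 0.59 476 240 1.1707387 [ 0.508  -0.3597  0.0056]
```

```bash
python3 - <<'E'
import cv2,numpy as np
a=cv2.imread("pics/scene0.png");b=cv2.imread("pics/top0.png")
a=cv2.resize(a[100:400,130:530],None,fx=1.5,fy=1.5,interpolation=2);b=b[90:310,200:520]
b=cv2.resize(b,(600,412),interpolation=2)
cv2.imwrite("pics/s1.png",a);cv2.imwrite("pics/t1.png",b)
E
python3 - <<'E'
from h import *
np.set_printoptions(precision=4,suppress=True)
# top depth fit of hatch surface; points cloud
im,d=cams.get_image("top"); 
c=cams.calibration("top"); f=200/np.tan(np.radians(c["vertical_fov"])/2)
v,u=np.mgrid[0:400,0:640]
P=np.stack([(u-c["cx"])/f*d,-(v-c["cy"])/f*d,-d,np.ones_like(d)],-1)@np.linalg.inv(np.array(c["view"])).T
np.save("ptop.npy",P[...,:3])
for q in("knob_grip","hatch_edge","sealer"):
    for r in cams.outline_of("top",q)[:1]:
        m=r["mask"]&(d>0); p=P[m][:,:3]; print(q,round(r["p"],2),m.sum(),np.array(r["box"])*[640,400,640,400],p.mean(0),p.min(0),p.max(0)); np.save(f"m_{q}.npy",m)
        if q!="knob_grip":
            # slope region fit RANSAC
            s=p
            best=None
            rng=np.random.default_rng(0)
            for _ in range(500):
                t=s[rng.choice(len(s),3,False)];n=np.cross(t[1]-t[0],t[2]-t[0]);n/=np.linalg.norm(n)+1e-12
                k=abs((s-t[0])@n)<.003
                if best is None or k.sum()>best.sum():best=k
            c0=s[best].mean(0);n=np.linalg.svd(s[best]-c0,full_matrices=False)[2][2];n*=np.sign(n[2])
            print("plane",best.sum(),c0,n,"tilt",np.degrees(np.arccos(n[2])),"yaw",np.degrees(np.arctan2(-n[1],-n[0])))
            mm=np.zeros(d.shape,np.uint8);mm[m]=best*255
            print(cv2.minAreaRect((s[best][:,:2]*1000).astype(np.float32)))
E
```

```text
knob_grip 0.85 320 [381.312 198.88   25.984  20.4  ] [ 0.6002 -0.092   0.1546] [ 0.579  -0.1172  0.1178] [ 0.6228 -0.0658  0.172 ]
hatch_edge 0.65 9574 [385.344 178.96  128.896  96.48 ] [ 0.656  -0.1009  0.1559] [ 0.5417 -0.2435  0.1054] [0.7634 0.0439 0.201 ]
plane 8249 [ 0.6572 -0.1012  0.1556] [-0.4171  0.0638  0.9066] tilt 24.960105793955528 yaw -8.69806638594129
((653.263671875, -100.01571655273438), (269.51641845703125, 186.92098999023438), 81.50562286376953)
sealer 0.95 24610 [390.336 146.6   182.528 165.4  ] [ 0.7238 -0.1102  0.1797] [ 0.5341 -0.3748 -0.7492] [1.2874 0.0984 0.2642]
plane 8593 [ 0.6688 -0.1048  0.1613] [-0.4169  0.0585  0.9071] tilt 24.898198454941774 yaw -7.987688385808229
((713.4425659179688, -115.85739135742188), (351.9755859375, 312.3759765625), 81.98101043701172)
```

View pics/s1.png

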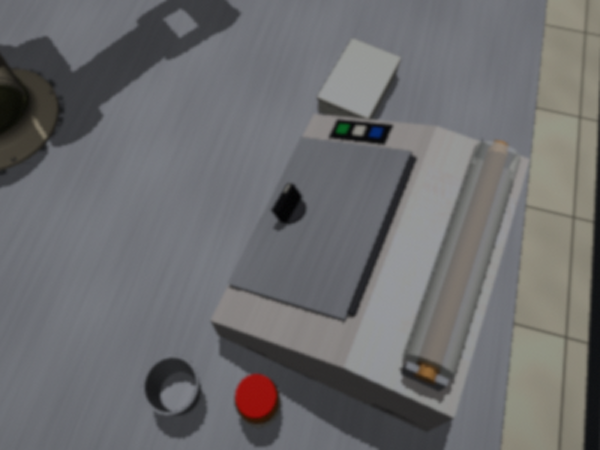

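View pics/t1.png

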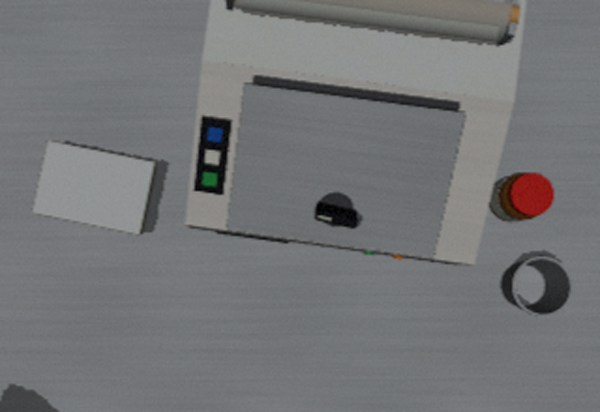

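The scene crop shows the shut hatch with the black knob at about (287,203), its bar across the hatch. In the top crop the knob is at (337,212), the carton at (98,187), the jar at (530,197) and the cup at (537,285). The fitted plane tilts 25° with a yaw of about −8.4°, as it should.

```bash
cat >> h.py <<'E'
from scipy.spatial.transform import Rotation as R
np.set_printoptions(precision=4,suppress=True)
def frame(yaw):
    ex=np.array([np.cos(yaw),np.sin(yaw),0]);ey=np.array([-ex[1],ex[0],0]);t=np.radians(25)
    n=-np.sin(t)*ex+np.cos(t)*np.array([0,0,1]);u=np.cos(t)*ex+np.sin(t)*np.array([0,0,1])
    return u,ey,n
def plan(target,Rt):
    "shift in world(cm) and turn (tool rotvec, rad) from current to target"
    s=observe();R0=np.array(s["tool_rot"]);d=np.array(target)-s["position"]
    print("dp tool cm",R0.T@d*100,"turn",R.from_matrix(R0.T@Rt).as_rotvec(),"q",s["q"])
E
python3 - <<'E'
from h import *
P=np.load("ptop.npy");m=np.load("m_hatch_edge.npy");k=np.load("m_knob_grip.npy")
u,e,n=frame(np.radians(-8.4))
c0=np.array([.6572,-.1012,.1556])
S=P[m];h=(S-c0)@n;S=S[abs(h)<.004]
a=(S-c0)@u;b=(S-c0)@e
print("hatch along slope",np.percentile(a,[0.5,1,99,99.5]),"y",np.percentile(b,[.5,1,99,99.5]))
# per-column side edges -> yaw check
K=P[k];K=K[np.isfinite(K).all(1)];h=(K-c0)@n
print("h hist",np.histogram(h,[-.02,.003,.01,.02,.03,.036,.045,.06]))
T=K[(h>.03)&(h<.05)];x=(T-c0)@u;y=(T-c0)@e
print("bar top",len(T),x.min(),x.max(),y.min(),y.max(),x.mean(),y.mean(),h[h>.03].mean())
g=c0+u*(x.min()+x.max())/2+e*(y.min()+y.max())/2+n*.028
print("grip",g, "bar angle",np.degrees(np.arctan2(*np.linalg.svd(np.c_[x-x.mean(),y-y.mean()],full_matrices=False)[2][0])))
Rt=np.c_[-e*1.0,u,-n];print(np.linalg.det(Rt))
plan(g+n*.08,Rt)
E
```

```text
hatch along slope [-0.1058 -0.1048  0.0957  0.0966] y [-0.1321 -0.1307  0.1321  0.1335]
h hist (array([ 18,  91,  29,  33,  27, 122,   0]), array([-0.02 ,  0.003,  0.01 ,  0.02 ,  0.03 ,  0.036,  0.045,  0.06 ]))
bar top 149 -0.06586123635831928 -0.04983606179650469 -0.024005613769827863 0.02625002278300336 -0.056512003693290666 0.001064552323907665 0.038396152136181645
grip [ 0.5938 -0.0907  0.1565] bar angle -174.43353418037307
-1.0Traceback (most recent call last):
  File "<stdin>", line 16, in <module>
  File "h.py", line 20, in plan
    print("dp tool cm",R0.T@d*100,"turn",R.from_matrix(R0.T@Rt).as_rotvec(),"q",s["q"])
                                         ~~~~~~~~~~~~~^^^^^^^^^
  File "scipy/spatial/transform/_rotation.pyx", line 1143, in scipy.spatial.transform._rotation.Rotation.from_matrix
ValueError: Non-positive determinant (left-handed or null coordinate frame) in rotation matrix 0: [[-0.2804 -0.8699 -0.4057]
 [-0.9599  0.2541  0.1185]
 [ 0.     -0.4226  0.9063]].
```

```bash
cat >> h.py <<'E'
def rows(target,Rt,N,R0=None,p0=None):
    s=observe();R0=np.array(s["tool_rot"]) if R0 is None else R0;p=np.array(s["position"] if p0 is None else p0)
    w=np.round(R.from_matrix(R0.T@Rt).as_rotvec()/N,3);step=(np.array(target)-p)/N
    print("turn/row",w.tolist());out=[];p0=p.copy();Rc=R0
    for i in range(N):
        d=np.round(Rc.T@(p0+step*(i+1)-p)*100,1);p=p+Rc@d/100;Rc=Rc@R.from_rotvec(w).as_matrix();out.append(d.tolist())
    print(out);print("end",p,Rc.round(3).tolist(),"t",s["time_s"])
E
cat >> h.py <<'E'
U,E_,Nn=frame(np.radians(-8.4)); C0=np.array([.6572,-.1012,.1556])
G=C0+U*-.0565+E_*.001+Nn*.028
RG=np.c_[E_,U,-Nn]
E
python3 - <<'E'
from h import *
print(G); rows(G+Nn*.08,RG,24)
E
```

```text
[ 0.595  -0.091   0.1571]
turn/row [-0.016, -0.012, 0.053]
[[-2.3, -1.6, 0.0], [-2.3, -1.6, 0.0], [-2.5, -1.3, 0.0], [-2.5, -1.3, 0.1], [-2.6, -1.1, -0.0], [-2.6, -1.0, 0.0], [-2.7, -0.9, 0.1], [-2.7, -0.7, 0.1], [-2.7, -0.6, 0.1], [-2.8, -0.4, 0.1], [-2.8, -0.3, 0.2], [-2.8, -0.1, 0.2], [-2.8, 0.0, 0.2], [-2.7, 0.2, 0.3], [-2.8, 0.3, 0.3], [-2.8, 0.4, 0.3], [-2.7, 0.6, 0.4], [-2.7, 0.7, 0.4], [-2.6, 0.9, 0.5], [-2.6, 1.0, 0.5], [-2.5, 1.1, 0.5], [-2.4, 1.2, 0.6], [-2.4, 1.4, 0.7], [-2.3, 1.4, 0.7]]
end [ 0.5614 -0.0861  0.2295] [[0.154, 0.891, 0.428], [0.988, -0.14, -0.065], [0.002, 0.433, -0.901]] t 1.0
```

{"fn": "move_arm", "kwargs": {"jaw": [4.5,4.5,4.5,4.5,4.5,4.5,4.5,4.5,4.5,4.5,4.5,4.5], "dp": [[-2.3,-1.6,0],[-2.3,-1.6,0],[-2.5,-1.3,0],[-2.5,-1.3,0.1],[-2.6,-1.1,0],[-2.6,-1.0,0],[-2.7,-0.9,0.1],[-2.7,-0.7,0.1],[-2.7,-0.6,0.1],[-2.8,-0.4,0.1],[-2.8,-0.3,0.2],[-2.8,-0.1,0.2]], "turn": [[-0.016,-0.012,0.053],[-0.016,-0.012,0.053],[-0.016,-0.012,0.053],[-0.016,-0.012,0.053],[-0.016,-0.012,0.053],[-0.016,-0.012,0.053],[-0.016,-0.012,0.053],[-0.016,-0.012,0.053],[-0.016,-0.012,0.053],[-0.016,-0.012,0.053],[-0.016,-0.012,0.053],[-0.016,-0.012,0.053]]}}

```text
time_s: 2.0
position: [0.3962, 0.2051, 0.2305]
tool_rot: [[-0.469, 0.852, 0.232], [0.88, 0.473, 0.041], [-0.075, 0.223, -0.972]]
ft_force: [1.1, 0.8, -0.5]
grip_width: 0.0449
gripper_force: 0.0
```

{"fn": "move_arm", "kwargs": {"jaw": [4.5,4.5,4.5,4.5,4.5,4.5,4.5,4.5,4.5,4.5,4.5,4.5], "dp": [[-2.8,0,0.2],[-2.7,0.2,0.3],[-2.8,0.3,0.3],[-2.8,0.4,0.3],[-2.7,0.6,0.4],[-2.7,0.7,0.4],[-2.6,0.9,0.5],[-2.6,1.0,0.5],[-2.5,1.1,0.5],[-2.4,1.2,0.6],[-2.4,1.4,0.7],[-2.3,1.4,0.7]], "turn": [[-0.016,-0.012,0.053],[-0.016,-0.012,0.053],[-0.016,-0.012,0.053],[-0.016,-0.012,0.053],[-0.016,-0.012,0.053],[-0.016,-0.012,0.053],[-0.016,-0.012,0.053],[-0.016,-0.012,0.053],[-0.016,-0.012,0.053],[-0.016,-0.012,0.053],[-0.016,-0.012,0.053],[-0.016,-0.012,0.053]]}}

```text
time_s: 3.0
position: [0.562, -0.0875, 0.2296]
tool_rot: [[0.157, 0.89, 0.429], [0.988, -0.142, -0.066], [0.002, 0.434, -0.901]]
ft_force: [0.4, 0.7, -0.3]
grip_width: 0.045
gripper_force: 0.0
```

Run:
```python
from h import *
im,d=cams.get_image("wrist");cv2.imwrite("pics/w1.png",im[:,:,::-1])
for r in cams.mark_of("wrist","knob_grip")[:2]:
    u=r["location"][0]*640;v=r["location"][1]*400;dd=dmed(d,u,v)
    p=pix2world("wrist",u,v,dd); q=p-C0; print(r["p"],u,v,dd,p,q@U,q@E_,q@Nn)
for r in cams.outline_of("wrist","knob_grip")[:1]:
    vv,uu=np.nonzero(r["mask"]&(d>0)); Q=np.array([pix2world("wrist",a,b,d[b,a])-C0 for a,b in list(zip(uu,vv))[::15]])@np.c_[U,E_,Nn]
    T=Q[Q[:,2]>.032];print(len(Q),len(T),T.min(0),T.max(0),T.mean(0))
    s=T[:,:2]-T[:,:2].mean(0);print("bar dir",np.linalg.svd(s)[2][0])
plan(G+Nn*-.019,RG)
```

```text
0.82 321.728 204.32000000000002 0.21672088 [ 0.5894 -0.0866  0.1685] -0.05729517759472056 0.004576132422536431 0.04091476273637119
225 128 [-0.0683 -0.0217  0.0322] [-0.0523  0.0292  0.0439] [-0.0603  0.0061  0.0407]
bar dir [-0.0822 -0.9966]
dp tool cm [ 0.1424 -0.1056  9.8412] turn [ 0.0105  0.0025 -0.0095] q [-23.7527  13.9421  91.0197   8.3432  50.5036 -18.6872]
```

View pics/w1.png

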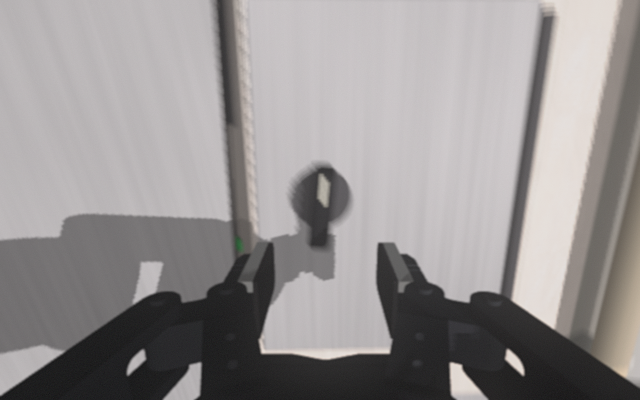

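The wrist picture shows the bar at (320,207) between the fingers, upright and slightly turned. It is about 2 mm off the top camera's estimate, so I'll use the mean and turn the tool by the bar's 0.08 rad.

{"fn": "move_arm", "kwargs": {"jaw": [4.5,4.5,4.5,4.5,4.5,4.5,4.5], "dp": [[0.3,-0.3,0],[0,0,2.0],[0,0,2.0],[0,0,2.0],[0,0,1.7],[0,0,1.2],[0,0,0.5]], "turn": [[0.01,0,0.07],[0,0,0],[0,0,0],[0,0,0],[0,0,0],[0,0,0],[0,0,0]]}}

```text
time_s: 3.73
position: [0.5983, -0.0877, 0.1416]
tool_rot: [[0.215, 0.883, 0.417], [0.976, -0.208, -0.062], [0.032, 0.42, -0.907]]
ft_force: [-0.2, 0.3, 0.6]
grip_width: 0.045
gripper_force: 0.0
```

Run:
```python
from h import *
im,d=cams.get_image("wrist");cv2.imwrite("pics/w2.png",im[:,:,::-1])
s=observe();q=(np.array(s["position"])-C0)
print(q@U,q@E_,q@Nn,s["ft_force"],s["q"])
```

```text
-0.06036844768234426 0.00452454988676834 0.012735512888011584 [-0.7978 -0.6276 -0.6747] [-22.0321  23.409   92.9155   8.9061  39.6859 -14.8572]
```

View pics/w2.png

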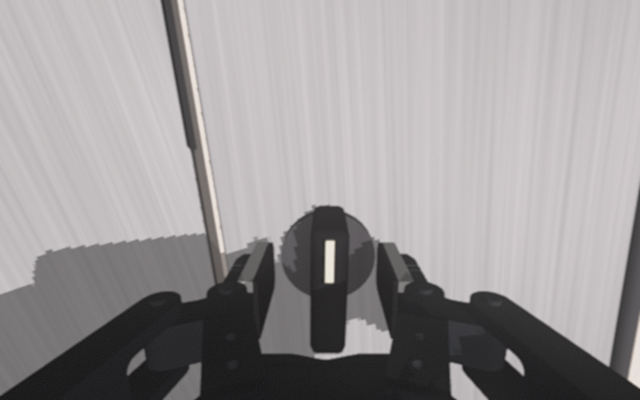

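The bar is upright and centred between the pads at (328,280). Next: close on it, then turn.

{"fn": "move_arm", "kwargs": {"jaw": [0.8,0.8,0.8,0.8,0.8,0.8], "dp": [[0,0,0],[0,0,0],[0,0,0],[0,0,0],[0,0,0],[0,0,0]], "turn": [[0,0,0],[0,0,0],[0,0,0],[0,0,0],[0,0,0],[0,0,0]], "force": 30}}

```text
time_s: 4.28
position: [0.5985, -0.0886, 0.1436]
tool_rot: [[0.216, 0.882, 0.42], [0.976, -0.209, -0.063], [0.032, 0.423, -0.906]]
ft_force: [-2.9, 1.9, 3.4]
grip_width: 0.0136
gripper_force: 34.5
```

{"fn": "move_arm", "kwargs": {"jaw": [0.8,0.8,0.8,0.8,0.8,0.8], "dp": [[0,0,0],[0,0,0],[0,0,0],[0,0,0],[0,0,0],[0,0,0]], "turn": [[0,0,0.08],[0,0,0.1],[0,0,0.1],[0,0,0.1],[0,0,0.1],[0,0,0.1]]}}

```text
time_s: 4.78
position: [0.5988, -0.0888, 0.1437]
tool_rot: [[0.667, 0.616, 0.42], [0.699, -0.713, -0.064], [0.26, 0.336, -0.905]]
ft_force: [-2.1, 0.5, 3.5]
grip_width: 0.0133
gripper_force: 34.4
```

{"fn": "move_arm", "kwargs": {"jaw": [0.8,0.8,0.8,0.8,0.8,0.8,0.8,0.8,0.8], "dp": [[0,0,0],[0,0,0],[0,0,0],[0,0,0],[0,0,0],[0,0,0],[0,0,0],[0,0,0],[0,0,0]], "turn": [[0,0,0.11],[0,0,0.11],[0,0,0.11],[0,0,0.11],[0,0,0.11],[0,0,0.11],[0,0,0.11],[0,0,0.11],[0,0,0.04]]}}

```text
time_s: 5.53
position: [0.599, -0.0895, 0.1439]
tool_rot: [[0.893, -0.158, 0.42], [-0.144, -0.987, -0.065], [0.425, -0.002, -0.905]]
ft_force: [-2.2, -2.7, 4.2]
grip_width: 0.0133
gripper_force: 34.4
```

Run:
```python
from h import *
s=observe();Rt=np.array(s["tool_rot"])
print("bar dir in slope (U,E)",Rt[:,0]@U,Rt[:,0]@E_,"angle",np.arctan2(Rt[:,0]@U,Rt[:,0]@E_),s["ft_force"],s["wrist_torque"],(s["position"]-C0)@Nn,s["q"])
```

```text
bar dir in slope (U,E) 0.999922794911326 -0.01202618649292793 angle 1.5828228619792382 [-2.1994 -2.7021  4.2479] [-0.6131  0.4063  0.1996] 0.01442128614698112 [-22.1305  23.2589  92.8053   8.8334  39.6907  71.4046]
```

{"fn": "move_arm", "kwargs": {"jaw": [6,6,6,6,6,6,6,6,6,6,6,6], "dp": [[0,0,0],[0,0,0],[0,0,-0.5],[0,0,-2.5],[0,0,-3.5],[0,0,-3.5],[0,0,-3.5],[-1.5,0,-3],[-3,0,-1],[-3.5,0,0],[-3.5,0,0],[-2,0,0]], "turn": [[0,0,0],[0,0,0],[0,0,0],[0,0,0],[0,0,0],[0,0,0],[0,0,0],[0,0,0],[0,0,0],[0,0,0],[0,0,0],[0,0,0]]}}

```text
time_s: 6.53
position: [0.4013, -0.0573, 0.243]
tool_rot: [[0.896, -0.152, 0.417], [-0.138, -0.988, -0.062], [0.422, -0.002, -0.907]]
ft_force: [0.0, -0.1, -0.3]
grip_width: 0.0599
gripper_force: 0.0
```

{"fn": "move_arm", "kwargs": {"jaw": [0,0,0,0,0,0,0,0,0,0,0,0], "dp": [[0,0,0],[0,0,0],[0,0,0],[0,0,0],[0,0,0],[0,0,0],[0,0,0],[0,0,0],[0,0,0],[0,0,0],[0,0,0],[0,0,0]], "turn": [[0,0,-0.12],[0,0,-0.12],[0,0,-0.12],[0,0,-0.12],[0,0,-0.12],[0,0,-0.12],[0,0,-0.12],[0,0,-0.12],[0,0,-0.12],[0,0,-0.12],[0,0,-0.12],[0,0,-0.12]]}}

```text
time_s: 7.53
position: [0.4043, -0.0586, 0.2445]
tool_rot: [[0.262, 0.869, 0.419], [0.963, -0.26, -0.063], [0.054, 0.42, -0.906]]
ft_force: [-0.1, 0.5, -0.1]
grip_width: 0.0001
gripper_force: 0.0
```

{"fn": "move_arm", "kwargs": {"jaw": [0,0,0,0,0,0,0,0,0,0,0,0], "dp": [[0,0,0],[0,0,0],[0,0,0],[0,0,0],[0,0,0],[0,0,0],[0,0,0],[0,0,0],[0,0,0],[0,0,0],[0,0,0],[0,0,0]], "turn": [[0,0,-0.12],[0,0,0],[0,0,0],[0,0,0],[0,0,0],[0,0,0],[0,0,0],[0,0,0],[0,0,0],[0,0,0],[0,0,0],[0,0,0]]}}

```text
time_s: 8.53
position: [0.4045, -0.0588, 0.2444]
tool_rot: [[0.163, 0.893, 0.419], [0.987, -0.15, -0.063], [0.006, 0.424, -0.906]]
ft_force: [0.4, 0.0, 1.5]
grip_width: -0.0002
gripper_force: 0.0
```

Run:
```python
from h import *
s=observe();print(s["position"],s["tool_rot"],s["grip_width"],s["q"],s["time_s"])
W=[]
for cam in("scene","top","wrist"):
    im,d=cams.get_image(cam);W.append(im)
    for q in("lever_tip","bay","hatch_edge"):
        for r in cams.mark_of(cam,q)[:2]:
            u=r["location"][0]*640;v=r["location"][1]*400;dd=dmed(d,u,v,1)
            if dd:
                p=pix2world(cam,u,v,dd);print(cam,q,round(r["p"],2),round(u),round(v),p,(p-C0)@np.c_[U,E_,Nn])
cv2.imwrite("pics/all.png",np.vstack([cv2.resize(W[0][100:400,130:530],(400,300)),cv2.resize(W[2],(400,250))])[:,:,::-1])
```

```text
[ 0.4045 -0.0588  0.2444] [[ 0.1629  0.8932  0.419 ]
 [ 0.9866 -0.1502 -0.0634]
 [ 0.0063  0.4238 -0.9058]] -0.00023351805905014712 [-31.2386  -4.0399 108.667   11.8493  52.6128 -27.1004] 8.5333
scene lever_tip 0.41 346 242 [ 0.6448 -0.0504  0.0638] [-0.0566  0.0485 -0.0749]
scene hatch_edge 0.74 378 203 [ 0.7029 -0.1057  0.3881] [0.1398 0.0022 0.1913]
top lever_tip 0.47 372 177 [ 0.6616 -0.0779  0.1336] [-0.0084  0.0237 -0.0203]
top hatch_edge 0.85 400 137 [ 0.7041 -0.1078  0.3854] [0.14   0.0003 0.1883]
wrist lever_tip 0.72 502 147 [ 0.6529 -0.0734  0.1321] [-0.0175  0.0269 -0.0177]
```

View pics/all.png

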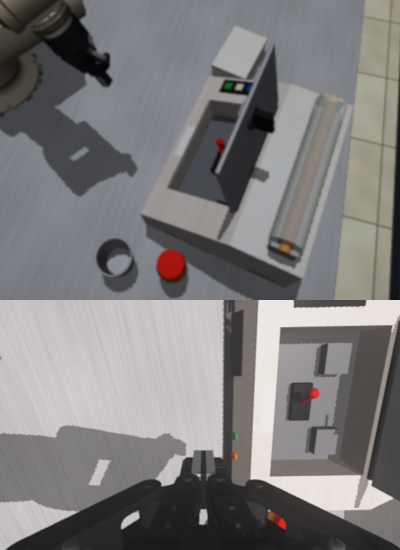

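The hatch stands fully open and its free edge is found at the expected spot. The red lever is at (220,148) in the scene crop and the ball at (314,394) in the wrist part. Top and wrist agree that the ball is about 24 mm left of the middle line.

Run:
```python
from h import *
B=np.c_[U,E_,Nn]
s=observe();print((s["position"]-C0)@B)
rows(C0+B@[-.013,.058,.05],RG,10)
```

```text
[-0.1947  0.0051  0.1887]
turn/row [0.0, 0.0, -0.002]
[[0.6, 1.8, 1.4], [0.5, 1.8, 1.4], [0.6, 1.8, 1.4], [0.5, 1.8, 1.4], [0.6, 1.8, 1.3], [0.5, 1.9, 1.4], [0.6, 1.8, 1.4], [0.5, 1.8, 1.4], [0.5, 1.8, 1.4], [0.6, 1.8, 1.4]]
end [ 0.6331 -0.0388  0.1953] [[0.145, 0.896, 0.419], [0.989, -0.13, -0.063], [-0.002, 0.424, -0.906]] t 9.1333
```

{"fn": "move_arm", "kwargs": {"jaw": [0,0,0,0,0,0,0,0,0,0,0], "dp": [[0.6,1.8,1.4],[0.5,1.8,1.4],[0.6,1.8,1.4],[0.5,1.8,1.4],[0.6,1.8,1.3],[0.5,1.9,1.4],[0.6,1.8,1.4],[0.5,1.8,1.4],[0.5,1.8,1.4],[0.6,1.8,1.4],[0,0,0]], "turn": [[0,0,-0.002],[0,0,-0.002],[0,0,-0.002],[0,0,-0.002],[0,0,-0.002],[0,0,-0.002],[0,0,-0.002],[0,0,-0.002],[0,0,-0.002],[0,0,-0.002],[0,0,0]]}}

```text
time_s: 10.05
position: [0.6358, -0.0386, 0.1937]
tool_rot: [[0.144, 0.897, 0.418], [0.99, -0.13, -0.063], [-0.002, 0.423, -0.906]]
ft_force: [-0.5, 0.1, -0.4]
grip_width: 0.0001
gripper_force: 0.0
```

Run:
```python
from h import *
B=np.c_[U,E_,Nn]
s=observe();print((s["position"]-C0)@B,s["q"])
im,d=cams.get_image("wrist");cv2.imwrite("pics/w3.png",im[:,:,::-1])
for r in cams.mark_of("wrist","lever_tip")[:1]:
    u=r["location"][0]*640;v=r["location"][1]*400;dd=dmed(d,u,v,1);print(r["p"],u,v,(pix2world("wrist",u,v,dd)-C0)@B)
rows(C0+B@[-.013,.058,-.034],RG,4)
```

```text
[-0.0114  0.0588  0.0473] [-15.2777  22.7922  83.6839   3.7928  48.7047  -8.8857]
turn/row [-0.0, 0.0, 0.001]
[[-0.0, 0.0, 2.1], [-0.0, 0.0, 2.1], [-0.0, 0.0, 2.0], [-0.0, 0.0, 2.1]]
end [ 0.6679 -0.0438  0.1193] [[0.148, 0.896, 0.418], [0.989, -0.134, -0.063], [-0.0, 0.423, -0.906]] t 10.15
```

View pics/w3.png

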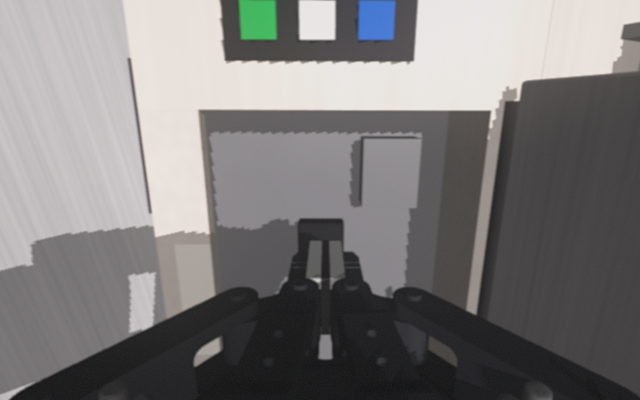

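The closed fingers hang over the left half of the open bay at (322,250), clear of its walls and of the hatch on the right. Descending beside the lever now.

{"fn": "move_arm", "kwargs": {"jaw": [0,0,0,0,0,0], "dp": [[0,-0.1,2],[0,-0.1,2],[0,0,2],[0,0,1.5],[0,0,0.6],[0,0,0]], "turn": [[0,0,0],[0,0,0],[0,0,0],[0,0,0],[0,0,0],[0,0,0]]}}

```text
time_s: 10.65
position: [0.6646, -0.0438, 0.1201]
tool_rot: [[0.145, 0.897, 0.417], [0.989, -0.131, -0.063], [-0.002, 0.422, -0.907]]
ft_force: [-0.4, 0.1, 0.0]
grip_width: -0.0002
gripper_force: 0.0
```

{"fn": "move_arm", "kwargs": {"jaw": [0,0,0,0,0,0,0,0], "dp": [[-0.6,0,0],[-0.6,0,0],[-0.6,0,0],[-0.6,0,0],[-0.6,0,0],[-0.6,0,0],[-0.6,0,0],[-0.5,0,0]], "turn": [[0,0,0],[0,0,0],[0,0,0],[0,0,0],[0,0,0],[0,0,0],[0,0,0],[0,0,0]]}}

```text
time_s: 11.32
position: [0.6584, -0.0911, 0.1213]
tool_rot: [[0.145, 0.896, 0.419], [0.989, -0.131, -0.064], [-0.002, 0.424, -0.906]]
ft_force: [0.4, 2.4, -0.0]
grip_width: 0.0001
gripper_force: 0.8
```

Run:
```python
from h import *
B=np.c_[U,E_,Nn]
s=observe();print((s["position"]-C0)@B,s["ft_force"]@B)
```

```text
[-0.0148  0.0102 -0.031 ] [ 0.0314  2.4164 -0.0508]
```

Pushing the lever with 2.4 N. I'll go on in small steps until the stop.

{"fn": "move_arm", "kwargs": {"jaw": [0,0,0,0], "dp": [[-0.3,0,0],[-0.2,0,0],[-0.2,0,0],[0,0,0]], "turn": [[0,0,0],[0,0,0],[0,0,0],[0,0,0]]}}

```text
time_s: 11.65
position: [0.6573, -0.0973, 0.1209]
tool_rot: [[0.145, 0.897, 0.418], [0.989, -0.13, -0.063], [-0.002, 0.423, -0.906]]
ft_force: [0.3, 0.4, -0.5]
grip_width: 0.0004
gripper_force: 0.1
```

{"fn": "move_arm", "kwargs": {"jaw": [0,0,0], "dp": [[-0.2,0,0],[-0.1,0,0],[0,0,0]], "turn": [[0,0,0],[0,0,0],[0,0,0]]}}

```text
time_s: 11.9
position: [0.6569, -0.0999, 0.121]
tool_rot: [[0.145, 0.897, 0.419], [0.989, -0.13, -0.063], [-0.002, 0.423, -0.906]]
ft_force: [1.2, 2.1, -1.8]
grip_width: -0.0002
gripper_force: 1.0
```

{"fn": "move_arm", "kwargs": {"jaw": [0,0,0], "dp": [[-0.2,0,0],[-0.1,0,0],[0,0,0]], "turn": [[0,0,0],[0,0,0],[0,0,0]]}}

```text
time_s: 12.15
position: [0.6567, -0.1008, 0.1209]
tool_rot: [[0.144, 0.897, 0.419], [0.99, -0.131, -0.06], [0.001, 0.423, -0.906]]
ft_force: [4.4, 12.6, -2.4]
grip_width: 0.0001
gripper_force: 6.7
```

{"fn": "move_arm", "kwargs": {"jaw": [0,0,0], "dp": [[-0.1,0,0],[-0.1,0,0],[0,0,0]], "turn": [[0,0,0],[0,0,0],[0,0,0]]}}

```text
time_s: 12.4
position: [0.6566, -0.1012, 0.1208]
tool_rot: [[0.143, 0.897, 0.419], [0.99, -0.131, -0.057], [0.003, 0.423, -0.906]]
ft_force: [7.6, 19.7, -3.5]
grip_width: 0.0001
gripper_force: 10.6
```

The force climbs while the tool stays put, so the lever is on its stop. Backing off to the left, lifting straight out along the slope's normal, then drawing back.

{"fn": "move_arm", "kwargs": {"jaw": [0,0,0,0,0,0,0,0,0,0,0,0], "dp": [[0.8,0,0],[1,0,0],[0,0,-1.5],[0,0,-2.5],[0,0,-2.5],[0,0,-2.5],[0,-1.5,-2.5],[0,-2.5,-2],[0,-3,-1],[0,-3,0],[0,-3,0],[0,-3,0]], "turn": [[0,0,0],[0,0,0],[0,0,0],[0,0,0],[0,0,0],[0,0,0],[0,0,0],[0,0,0],[0,0,0],[0,0,0],[0,0,0],[0,0,0]]}}

```text
time_s: 13.4
position: [0.4535, -0.057, 0.1848]
tool_rot: [[0.145, 0.896, 0.42], [0.989, -0.13, -0.065], [-0.003, 0.425, -0.905]]
ft_force: [-0.0, 0.0, 0.3]
grip_width: 0.0
gripper_force: 0.0
```

Run:
```python
from h import *
B=np.c_[U,E_,Nn];s=observe();print(s["position"],s["ft_force"],s["time_s"]);W=[]
for cam in("scene","top","wrist"):
    im,d=cams.get_image(cam);W.append(im)
    for q in("lever_tip","hatch_edge","carton","spice_jar","steel_cup"):
        for r in cams.mark_of(cam,q)[:1]:
            u=r["location"][0]*640;v=r["location"][1]*400;dd=dmed(d,u,v,1)
            if dd:
                p=pix2world(cam,u,v,dd);print(cam,q,round(r["p"],2),round(u),round(v),p,(p-C0)@B)
cv2.imwrite("pics/all2.png",np.vstack([W[0][100:400,130:530],cv2.resize(W[1][90:310,200:520],(400,275))])[:,:,::-1])
```

```text
[ 0.4535 -0.057   0.1848] [-0.0397  0.0248  0.3056] 13.4
scene lever_tip 0.5 339 256 [ 0.6442 -0.1167  0.1325] [-0.0193 -0.0173 -0.0165]
scene hatch_edge 0.72 379 200 [ 0.7031 -0.0983  0.3884] [0.1392 0.0095 0.192 ]
scene carton 0.94 371 161 [0.6523 0.2019 0.053 ] [-0.0879  0.2991 -0.0722]
scene spice_jar 0.6 302 368 [ 0.6287 -0.357   0.1021] [-0.0143 -0.2572 -0.0523]
scene steel_cup 0.93 248 362 [ 0.4996 -0.3664  0.0043] [-0.1701 -0.2854 -0.0876]
top lever_tip 0.56 393 180 [ 0.653  -0.1256  0.1336] [-0.0099 -0.0247 -0.0196]
top carton 0.62 254 192 [0.6352 0.2217 0.0503] [-0.107   0.3162 -0.0663]
top spice_jar 0.51 254 193 [0.6344 0.2212 0.0503] [-0.1076  0.3156 -0.066 ]
top steel_cup 0.65 476 244 [ 0.4975 -0.3594  0.0038] [-0.1732 -0.2788 -0.0868]
wrist lever_tip 0.66 511 223 [ 0.6453 -0.1152  0.1305] [-0.0194 -0.0155 -0.0187]
```

View pics/all2.png

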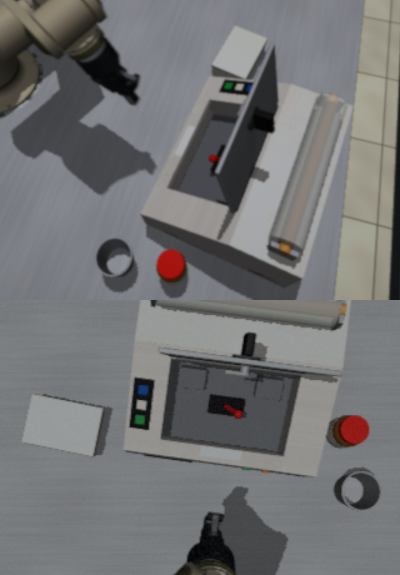

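The scene part shows the hatch open and the ball at (214,158). The top part shows the ball right of the block at (238,413), the mirror of where it started. Carton, jar and cup stand where they were, and the arm is clear.

```bash
python3 -c "
from rig import ticket
print(ticket.close_job())"
```

```text
the job is handed in; nothing more can be done
None
```

I turned the latch a quarter turn, the hatch sprang fully open and stayed there, and the red breaker lever is over on its right stop; the carton, jar and cup were not shifted, and I handed the job in at about 14 s (no verdict came back).

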